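# Build a sieve stack, pressing each frame flat

## Robot

A 6-joint arm with a two-finger parallel gripper is mounted at the origin on the work surface. World frame = base frame: x ahead of the robot, y to its left, z up, the work surface at z = 0. Lengths are in m, angles in degrees, forces in N, time in s.
With the tool pointing down it reaches from about 0.25 to 0.725 m from the base axis. Payload 9.7 kg.
Tool frame: the origin (TCP) lies at the very end of the fingers, on their centre line; the grasp point (between the pads) lies 19 mm behind it; z points along the fingers, y is the line along which they close (so a half turn about z gives the same grasp; the last joint's range is limited). The gripper opens to 85 mm and grips with 20 to 120 N. Pads are 22 mm wide; open, the fingers measure 114 mm over their backs; the gripper's body (76 mm by 85 mm) begins 54 mm behind the grasp point. The pads swing forward as they close: fully open they stand 13 mm farther back than shut.
Start: joints at [69.099, 4.979, 10.078, 95.1, 0, 90], TCP at [0.196, 0.514, 0.231] pointing down, gripper open.
Joint ranges: [-179.16, 179.16], [-48.56, 103.87], [-65.8, 70.77], [-126.05, 130.52], [-82.76, 87.17], [-180, 180]. Speed limits (degrees/s): [127.2, 127.2, 147.25, 180, 180, 180].

## Interface

Orientations are given as [roll, pitch, yaw] about the fixed x, y, z axes, in that order (R = Rz(yaw) Ry(pitch) Rx(roll)).
In Python, from workcell import telemetry, optics, workorder gives the robot as it stands.
- The arm moves only by the shell command python3 -m handwheel 'ROWS' [FORCE]. ROWS is JSON, a list of rows, each an object of numbers: "tx", "ty", "tz": the shift along the tool's x, y, z in m; "ax", "ay", "az": the turn, a rotation vector about the tool's x, y, z in degrees; "jaw": the gripper command: -1 is shut, 1 is fully open, values between are in proportion. A call has exactly 10 rows; each row shifts and turns the commanded pose from where the row before left it, along the tool's axes as they then stand; what a row does not reach is not made up. A row lasts 1/8 s, in which the tool goes at most 62.5 mm and 10.7 degrees, less where a joint would pass 70% of its speed; a pose out of reach is approached as far as the arm can. A call is refused whole if a number of a shift passes 0.0625 or a number of a turn 10.7, either way. A call with a gripper value outside its range is refused whole. The fingers move at their own pace and stop on an object; FORCE is the grip in N (left out, the last holds). Time passes only in rows, so rows that do not move let the fingers close, or fill a call up. It gives the time, the measured TCP pose, the force, the opening and the grip force at its end, in the units of the state.
- telemetry.get_obs(): the state, without advancing time (a new reading comes with each control period).
- optics.camera(name): name is "side" or "top"; returns a dict with "color" (480x640x3 uint8, red, green, blue), "K" (3x3 intrinsics, pixels), "k1" (the pictures are not rectified: a ray, as slopes to the right and down, at radius r is drawn at 1 + k1 r^2 times it, then the intrinsics apply), "extrinsics" (4x4, takes a point from camera to world coordinates). Camera axes: x right, y down, z forward; pixel columns grow to the right and rows downward; lengths in m; the calibration is good to about 2 mm. A picture is of the moment at which its call begins. There is no depth.
- workorder.job_done(): hands the job in; it is judged then, once.
The state is a dict: "time": time; "q": joint angles; "qd": joint speeds; "joint_efforts": joint torques, N m; "ee_pos": TCP position; "tcp_rot": TCP orientation; "wrist_force": force on the tool from outside, world axes, zero at the start; "torque": the same for the moment, N m; "opening": finger opening in m; "grasp_force": force on a finger pad.
Only numpy, scipy, OpenCV 4.12 (cv2) and the standard library are available. Lean on these libraries where they do the work, as an engineer would, in place of code of your own. Each camera call takes 0.05 s, during which the arm holds its last target. There are 200 camera calls.

## Task

Build the sieve stack on the shaker's receiver pan: the fine-mesh sieve first, the coarse-mesh sieve on it, the lid on top. Each has a snug sprung skirt, so after putting one on, press it down firmly until you feel it lies home and flat all round before you add the next, but never so hard that the shaker's sprung platform bottoms out. Leave the jar, the dish and the brush where they are.

Things in the scene. Friction and masses are not known exactly. Their poses are not given: they have to be found in the camera images.
- pan_rim (a point): Centre of the top rim of the receiver pan, z up. Pan: bare aluminium cup, 100 mm outside, 84 mm bore, 8 mm wall, open, 37 mm deep, clamped upright on the middle of the shaker, rim 118 mm above the bench when unloaded. Shaker: white box 200 x 200 mm, 62 mm high, black panel on its front.
- platform (a joint): How far (m) the shaker's platform, with pan and all on it, has sunk on its stiff springs: 0 unloaded, 0.07 mm per newton (14000 N/m), stops at 3 mm, which is about 42 N of weight and push together (a sieve or lid weighs 1.5 to 2.8 N). It moves straight up and down and cannot tilt; pan_rim goes with it. Push with 18 to 25 N.
- fine_c (a point): Centre, half-way up, of the fine sieve, z up: aluminium ring frame 100 mm outside, 84 mm bore, 8 mm wall, with dense grey wire cloth (looks nearly closed), 42 mm high, 0.17 to 0.26 kg. Rim 21 mm above this point, shoulder 7 mm below, cloth 5 mm below (26 mm deep inside), under the shoulder the skirt. It can be pinched by the wall, one finger inside. Home, this point is 7 mm above pan_rim.
- fine_foot (a point): Centre of the fine sieve's skirt underside. All three skirts are alike: 14 mm high, 80.6 mm across, lower half tapered to 74, four spring tongues bulging from 77 to 87. Merely set on, a part stands 4 to 6 mm proud, skirt in the bore. About 10 to 18 N in the middle, or even on both sides, sends it home: shoulder on the rim below. Pressed on one side only it tips: press the other side too.
- coarse_c (a point): Centre, half-way up, of the coarse sieve, z up: frame and skirt like the fine sieve's, but 50 mm high and with an open wire grid (9 mm pitch) one sees through; 0.18 to 0.29 kg. Rim 25 mm above this point, shoulder 11 mm below, grid 9 mm below (34 mm deep inside). Home on the fine sieve, this point is 32 mm above fine_c.
- lid_c (a point): Centre, half-way up, of the lid, z up: aluminium disc 100 mm across, 6 mm thick, with the same skirt below and a black knob, 26 mm across, in the middle; 42 mm high, 0.15 to 0.24 kg. Knob's top 21 mm above this point, disc's top face 1 mm below, shoulder 7 mm below. Home on the coarse sieve, this point is 32 mm above coarse_c.
- jar_mid (a point): Bystander: middle of an amber glass jar with a white cap, 64 mm across and 105 mm high.
- dish_mid (a point): Bystander: middle of a white porcelain dish, 90 mm across and 32 mm high.
- brush_mid (a point): Bystander: a sieve brush with a wooden handle lying on the bench, x along it, 14 mm high; it reaches 98 mm behind and 74 mm ahead of this point, which is 6 mm above the bench.
Not all that is in view belongs to the job. Leave any blue look-alike of the part that bears coarse_c alone.

How it is judged (in metres and radians):
On the way, in this order (a step that is already met when the one before it is completed fails the run):
1. the fine sieve lies home and flat on the pan and is pressed down (platform pushed at least 0.35 mm down) (z of fine_c in the frame of pan_rim below 0.0087 m and horizontal distance between fine_c and pan_rim below 0.003 m and angle between the z axis of fine_c and the z axis of pan_rim, either way round below 0.025 rad and value of joint platform above 0.00035 m), for 0.1 s.
2. then the coarse sieve lies home and flat on the fine sieve and is pressed down (platform pushed at least 0.55 mm down) (z of coarse_c in the frame of fine_c below 0.0337 m and horizontal distance between coarse_c and fine_c below 0.003 m and angle between the z axis of coarse_c and the z axis of fine_c, either way round below 0.025 rad and height (world z) of coarse_c above 0.1 m and value of joint platform above 0.00055 m), for 0.1 s.
3. then the lid lies home and flat on the coarse sieve and is pressed down (platform pushed at least 0.7 mm down) (z of lid_c in the frame of coarse_c below 0.0337 m and horizontal distance between lid_c and coarse_c below 0.003 m and angle between the z axis of lid_c and the z axis of coarse_c, either way round below 0.025 rad and value of joint platform above 0.0007 m), for 0.1 s.
At the end, for the whole second after the job is handed in: Fine sieve on the pan, coarse sieve on the fine one, lid on the coarse one, each home on the one below (within 1.7 mm of touching at the shoulder, within 3 mm sideways, within 1.4 degrees of flat), the stack standing on the shaker and at rest; jar, dish and brush within 30 mm of where they stood (z of fine_c in the frame of pan_rim below 0.0087 m and horizontal distance between fine_c and pan_rim below 0.003 m and angle between the z axis of fine_c and the z axis of pan_rim, either way round below 0.025 rad and z of coarse_c in the frame of fine_c below 0.0337 m and horizontal distance between coarse_c and fine_c below 0.003 m and angle between the z axis of coarse_c and the z axis of fine_c, either way round below 0.025 rad and z of lid_c in the frame of coarse_c below 0.0337 m and horizontal distance between lid_c and coarse_c below 0.003 m and angle between the z axis of lid_c and the z axis of coarse_c, either way round below 0.025 rad and height (world z) of lid_c above 0.16 m and linear speed of each of lid, coarse, fine below 0.02 m/s and distance of each of jar_mid, dish_mid, brush_mid from where it was at the start of the episode below 0.03 m).
It fails at once if the coarse sieve is set on the fine sieve before that lies home and flat on the pan (contact force between coarse and fine above 0.5 N and horizontal distance between fine_c and pan_rim below 0.04 m and height (world z) of coarse_c above 0.12 m and (z of fine_c in the frame of pan_rim above 0.0095 m or angle between the z axis of fine_c and the z axis of pan_rim, either way round above 0.035 rad)).
It fails at once if the lid is set on the coarse sieve on the stack before that lies home and flat on the fine sieve (contact force between lid and coarse above 0.5 N and horizontal distance between coarse_c and pan_rim below 0.04 m and height (world z) of lid_c above 0.14 m and (z of coarse_c in the frame of fine_c above 0.0345 m or angle between the z axis of coarse_c and the z axis of fine_c, either way round above 0.035 rad)).
It fails at once if the platform is pushed down to its stops (2.85 mm) (value of joint platform above 0.00285 m).
It fails at once if the jar, the dish or the brush is moved by more than 30 mm (distance of any of jar_mid, dish_mid, brush_mid from where it was at the start of the episode above 0.03 m).
It also fails if it takes over 72 s, if anything falls off the work surface, if the arm or the gripper's body presses on something with over 40 N, if the wrist force passes 120 N, or if a joint passes its speed limit or range.

## Working session

There is one attempt and no reset: what is moved stays moved. The work goes in short steps, Python scripts to look and compute and a shell command to move; the robot and the scene stay as the last step left them, time stands still between calls to the robot, and variables do not carry over. Pictures are saved under pics/ and viewed, at most 10 in all, crops included, and the job is handed in when it is done.

```bash
mkdir -p pics; ls
cat > h.py <<'E'
import numpy as np, cv2
from workcell import telemetry, optics, workorder
def cam(n):
    return optics.camera(n)
def ray(c,u,v):
    K=np.array(c["K"]);E=np.array(c["extrinsics"])
    p=cv2.undistortPoints(np.array([[[u,v]]],float),np.eye(3)@K,np.array([0,0,0,0,0.]))[0,0]
    d=p.copy()
    for _ in range(20): d=p/(1+c["k1"]*(d@d))
    return E[:3,3],E[:3,:3]@np.r_[d,1]
def onz(c,u,v,z):
    o,d=ray(c,u,v); return o+d*(z-o[2])/d[2]
def proj(c,P):
    K=np.array(c["K"]);E=np.array(c["extrinsics"])
    q=E[:3,:3].T@(np.array(P)-E[:3,3]); s=q[:2]/q[2]; s=s*(1+c["k1"]*(s@s))
    return K[:2,:2]@s+K[:2,2]
E
python3 - <<'E'
from h import *
for n in("top","side"):
    c=cam(n); cv2.imwrite(f"pics/{n}0.png",c["color"][:,:,::-1]); print(n,c["K"],c["k1"],c["extrinsics"])
print(telemetry.get_obs())
E
```

```text
pics
top [[566.7680726    0.         317.49219689]
 [  0.         566.7680726  240.99147328]
 [  0.           0.           1.        ]] -0.0057639130172428875 [[-0.0075517  -0.98993704  0.14130683  0.32603712]
 [-0.99993344  0.00624294 -0.00970286  0.0520937 ]
 [ 0.00872305 -0.1413707  -0.9899183   1.34397468]
 [ 0.          0.          0.          1.        ]]
side [[619.5152992    0.         322.77061699]
 [  0.         619.5152992  238.61806457]
 [  0.           0.           1.        ]] -0.02856510069043993 [[ 0.71350333 -0.52566347  0.46323958 -0.31939608]
 [-0.70038763 -0.51694844  0.49216    -0.83493622]
 [-0.01923955 -0.67560508 -0.73701263  1.39704181]
 [ 0.          0.          0.          1.        ]]
{'time': 0.1, 'q': array([6.90990903e+01, 5.00786379e+00, 1.00407085e+01, 9.50995733e+01,
       1.88098256e-04, 9.00004110e+01]), 'qd': array([-0.07208861, -0.06214274,  0.07683543, -0.00601706,  0.01710867,
       -0.04447602]), 'joint_efforts': array([-3.86331385e-04, -5.21562660e+01,  4.65652299e+01,  1.60496944e-02,
       -8.77021165e-06,  2.15777391e-05]), 'ee_pos': array([0.19614342, 0.513627  , 0.23067014]), 'tcp_rot': array([-1.79933271e+02, -1.87619477e-04,  1.59098679e+02]), 'wrist_force': array([-0.4264935 , -0.63587188,  0.34239934]), 'torque': array([-0.01274494,  0.0448574 , -0.02540302]), 'grasp_force': 0.0, 'opening': 0.08592142158817132}
```

View pics/top0.png

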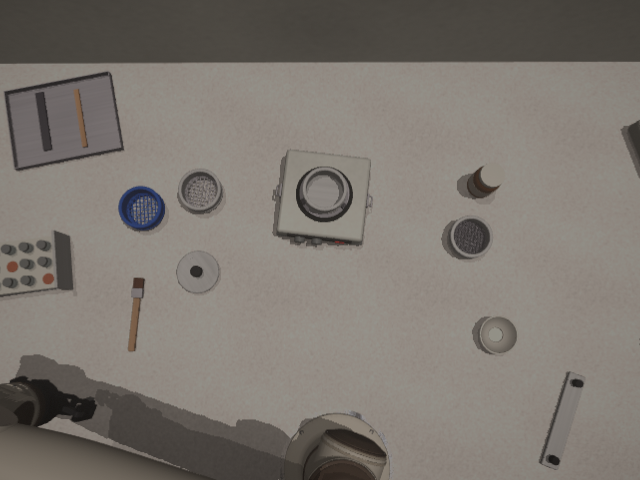

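View pics/side0.png

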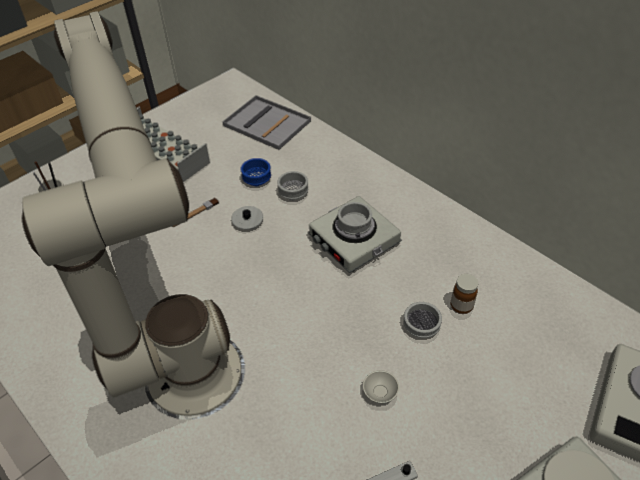

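Top view: the fine sieve (dense dark cloth) is at (470,237), the coarse sieve (grey, open grid) at (200,190) and its blue look-alike at (142,208). The lid with its black knob is at (197,271) and the pan at (325,192). Other round things that could be confused are the dish (497,335) and the jar (485,180); the brush lies at (136,315). The side view agrees: fine (422,320), coarse (292,186), blue (256,172), lid (247,217), pan (355,222).

Next is a close crop to check those choices.

Run:
```python
from h import *
t=cv2.imread("pics/top0.png"); s=cv2.imread("pics/side0.png")
def cr(im,u,v,r=32): return cv2.resize(im[v-r:v+r,u-r:u+r],(256,256),interpolation=cv2.INTER_CUBIC)
a=np.hstack([cr(t,470,237),cr(t,200,190),cr(t,197,271)])
b=np.hstack([cr(t,325,192),cr(s,422,320),cr(s,355,222)])
cv2.imwrite("pics/m0.png",np.vstack([a,b]))
```

```text
(no output)
```

View pics/m0.png

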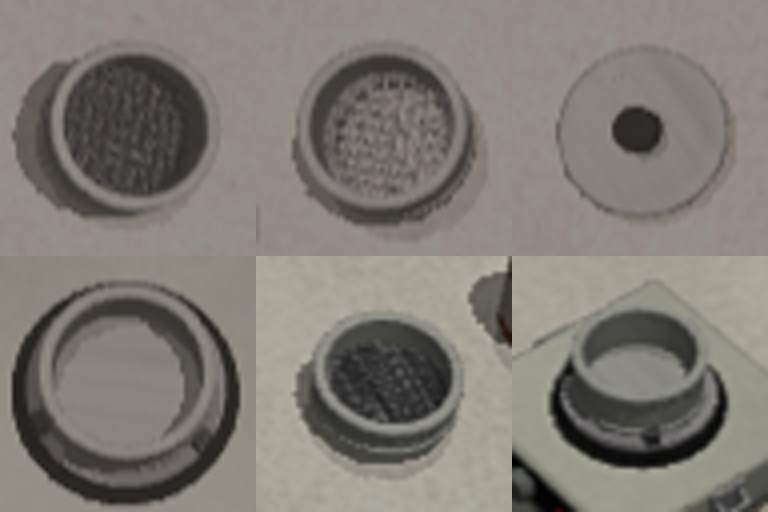

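The crops confirm the choice: dense cloth at (470,237), light open grid at (200,190), flat disc with black knob at (197,271), open pan at (325,190). Now I cast the rim edges onto their planes.

```bash
cat >> h.py <<'E'
from scipy.ndimage import map_coordinates
from scipy.optimize import least_squares
def circ(c,u,v,z,R,sgn,w=0.004):
    """edge points near radius R about pixel (u,v) on plane z -> circle; sgn=+1 brighter outward"""
    g=cv2.GaussianBlur(cv2.cvtColor(c["color"],cv2.COLOR_RGB2GRAY),(0,0),0.7).astype(float)
    x0=onz(c,u,v,z)[:2]
    for it in range(3):
        P=[]
        for a in np.arange(0,2*np.pi,np.pi/60):
            rr=np.arange(R-w,R+w,0.0003); d=np.array([np.cos(a),np.sin(a)])
            px=np.array([proj(c,[*(x0+r*d),z]) for r in rr])
            f=map_coordinates(g,[px[:,1],px[:,0]],order=1)
            gr=np.gradient(f)*sgn; k=gr.argmax()
            if gr[k]>0.8 and 0<k<len(rr)-1: P.append(x0+rr[k]*d)
        P=np.array(P)
        s=least_squares(lambda p:np.hypot(*(P-p[:2]).T)-p[2],[*x0,R],loss="soft_l1",f_scale=0.0005).x
        x0=s[:2]
    return s.round(4),len(P)
E
python3 - <<'E'
from h import *
t=cam("top"); s=cam("side")
J=[("fine",(471.5,236.2),(423,318),.042),("coarse",(200.2,189.8),(293,182),.050),("pan",(325.5,189.7),(354.9,215.2),.118)]
for n,a,b,z in J:
    for c,uv in((t,a),(s,b)):
        print(n,onz(c,*uv,z)[:2].round(4),circ(c,*uv,z,.042,1),circ(c,*uv,z,.050,-1))
print("lid",onz(t,197.5,271.7,.020)[:2],circ(t,197.5,271.7,.020,.05,-1),circ(t,197.5,271.7,.020,.05,1))
print("knob",circ(t,196,270.5,.042,.013,1))
print("lidside",circ(s,247,219,.020,.05,-1),circ(s,247,219,.020,.05,1))
g=cv2.cvtColor(t["color"],cv2.COLOR_RGB2GRAY)[255:290,180:216]
m=cv2.moments((g<70).astype(np.uint8),True);u,v=180+m["m10"]/m["m00"],255+m["m01"]/m["m00"];print("knob blob",u,v,onz(t,u,v,.034))
# jar, dish approx
print("jar",onz(t,487,177,.105),"dish",onz(t,497,335,.032),"brush",onz(t,136,315,.01))
E
```

```text
fine [ 0.5209 -0.3196] (array([ 0.5216, -0.3193,  0.042 ]), 120) (array([ 0.5211, -0.3179,  0.0478]), 53)
fine [ 0.5187 -0.323 ] (array([ 0.5225, -0.3189,  0.0419]), 120) (array([ 0.5194, -0.3208,  0.0475]), 44)
coarse [0.6331 0.3121] (array([0.6353, 0.3148, 0.0421]), 109) (array([0.6342, 0.3147, 0.0482]), 66)
coarse [0.6335 0.3099] (array([0.6368, 0.3167, 0.0414]), 104) (array([0.635 , 0.3143, 0.0491]), 46)
pan [0.6156 0.0215] (array([0.6185, 0.024 , 0.0423]), 86) (array([0.6186, 0.0239, 0.049 ]), 118)
pan [0.6143 0.0185] (array([0.6198, 0.0247, 0.0416]), 82) (array([0.6144, 0.02  , 0.0476]), 15)
lid [0.44427578 0.32021013] (array([0.4451, 0.3205, 0.0473]), 60) (array([0.4444, 0.3201, 0.0514]), 117)
knob (array([0.4438, 0.3195, 0.0138]), 120)
lidside (array([0.4318, 0.3127, 0.0489]), 1) (array([0.4359, 0.3111, 0.0508]), 74)
knob blob 195.89090909090908 271.07272727272726 [0.44450524 0.32112517 0.034     ]
jar [ 0.64604687 -0.34286643  0.105     ] dish [ 0.29305461 -0.37059795  0.032     ] brush [0.34499631 0.46307714 0.01      ]
```

```bash
cat >> h.py <<'E'
from scipy.spatial.transform import Rotation as Ro
def plan(p,yaw,n):
    o=telemetry.get_obs(); d=np.array(p)-o["ee_pos"]; y0=o["tcp_rot"][2]
    da=(yaw-y0)/n; k=np.linalg.norm(d)/n
    print("n",n,"step",k,"az",-da)
    for i in range(n):
        print((Ro.from_euler("xyz",[180,0,y0+da*i],degrees=True).inv().apply(d/n)).round(4))
E
python3 -c "
from h import *
plan([.476,-.319,.2],90,16)"
```

```text
n 16 step 0.054937166939445475 az 4.318649472381319
[-0.0349 -0.0424  0.0019]
[-0.038  -0.0396  0.0019]
[-0.0409 -0.0367  0.0019]
[-0.0435 -0.0335  0.0019]
[-0.0459 -0.0301  0.0019]
[-0.0481 -0.0266  0.0019]
[-0.0499 -0.0229  0.0019]
[-0.0515 -0.019   0.0019]
[-0.0528 -0.0151  0.0019]
[-0.0538 -0.0111  0.0019]
[-0.0545 -0.007   0.0019]
[-0.0548 -0.0029  0.0019]
[-0.0549  0.0012  0.0019]
[-0.0546  0.0054  0.0019]
[-0.0541  0.0095  0.0019]
[-0.0532  0.0135  0.0019]
```

```bash
python3 -m handwheel '[{"tx":-0.035,"ty":-0.042,"tz":0.002,"az":4.32,"jaw":-0.29},{"tx":-0.038,"ty":-0.04,"tz":0.002,"az":4.32,"jaw":-0.29},{"tx":-0.041,"ty":-0.037,"tz":0.002,"az":4.32,"jaw":-0.29},{"tx":-0.0435,"ty":-0.0335,"tz":0.002,"az":4.32,"jaw":-0.29},{"tx":-0.046,"ty":-0.03,"tz":0.002,"az":4.32,"jaw":-0.29},{"tx":-0.048,"ty":-0.0265,"tz":0.002,"az":4.32,"jaw":-0.29},{"tx":-0.05,"ty":-0.023,"tz":0.002,"az":4.32,"jaw":-0.29},{"tx":-0.0515,"ty":-0.019,"tz":0.002,"az":4.32,"jaw":-0.29},{"tx":-0.053,"ty":-0.015,"tz":0.002,"az":4.32,"jaw":-0.29},{"tx":-0.054,"ty":-0.011,"tz":0.002,"az":4.32,"jaw":-0.29}]'
python3 -m handwheel '[{"tx":-0.0545,"ty":-0.007,"tz":0.002,"az":4.32,"jaw":-0.29},{"tx":-0.055,"ty":-0.003,"tz":0.002,"az":4.32,"jaw":-0.29},{"tx":-0.055,"ty":0.001,"tz":0.002,"az":4.32,"jaw":-0.29},{"tx":-0.0545,"ty":0.0055,"tz":0.002,"az":4.32,"jaw":-0.29},{"tx":-0.054,"ty":0.0095,"tz":0.002,"az":4.32,"jaw":-0.29},{"tx":-0.053,"ty":0.0135,"tz":0.002,"az":4.32,"jaw":-0.29},{"jaw":-0.29},{"jaw":-0.29},{"jaw":-0.29},{"jaw":-0.29}]'
```

```text
$[0]: bad value
$[0]: bad value
```

```bash
python3 -m handwheel --help; python3 -m handwheel '[{"tx":-0.035,"ty":-0.042,"tz":0.002,"ax":0,"ay":0,"az":4.32,"jaw":-0.29},{"tx":-0.038,"ty":-0.04,"tz":0.002,"ax":0,"ay":0,"az":4.32,"jaw":-0.29},{"tx":-0.041,"ty":-0.037,"tz":0.002,"ax":0,"ay":0,"az":4.32,"jaw":-0.29},{"tx":-0.0435,"ty":-0.0335,"tz":0.002,"ax":0,"ay":0,"az":4.32,"jaw":-0.29},{"tx":-0.046,"ty":-0.03,"tz":0.002,"ax":0,"ay":0,"az":4.32,"jaw":-0.29},{"tx":-0.048,"ty":-0.0265,"tz":0.002,"ax":0,"ay":0,"az":4.32,"jaw":-0.29},{"tx":-0.05,"ty":-0.023,"tz":0.002,"ax":0,"ay":0,"az":4.32,"jaw":-0.29},{"tx":-0.0515,"ty":-0.019,"tz":0.002,"ax":0,"ay":0,"az":4.32,"jaw":-0.29},{"tx":-0.053,"ty":-0.015,"tz":0.002,"ax":0,"ay":0,"az":4.32,"jaw":-0.29},{"tx":-0.054,"ty":-0.011,"tz":0.002,"ax":0,"ay":0,"az":4.32,"jaw":-0.29}]'
```

```text
time: 1.45
ee_pos: [0.3717, -0.0092, 0.2113]
tcp_rot: [180.0, 0.0, 115.7]
wrist_force: [0.4, 0.4, 0.2]
opening: 0.0304
grasp_force: 0.0invalid input: not JSON, or not a number
```

```bash
python3 -m handwheel '[{"tx":-0.0545,"ty":-0.007,"tz":0.002,"ax":0,"ay":0,"az":4.32,"jaw":-0.29},{"tx":-0.055,"ty":-0.003,"tz":0.002,"ax":0,"ay":0,"az":4.32,"jaw":-0.29},{"tx":-0.055,"ty":0.001,"tz":0.002,"ax":0,"ay":0,"az":4.32,"jaw":-0.29},{"tx":-0.0545,"ty":0.0055,"tz":0.002,"ax":0,"ay":0,"az":4.32,"jaw":-0.29},{"tx":-0.054,"ty":0.0095,"tz":0.002,"ax":0,"ay":0,"az":4.32,"jaw":-0.29},{"tx":-0.053,"ty":0.0135,"tz":0.002,"ax":0,"ay":0,"az":4.32,"jaw":-0.29},{"tx":0,"ty":0,"tz":0.05,"ax":0,"ay":0,"az":0,"jaw":-0.29},{"tx":0,"ty":0,"tz":0.05,"ax":0,"ay":0,"az":0,"jaw":-0.29},{"tx":0,"ty":0,"tz":0.025,"ax":0,"ay":0,"az":0,"jaw":-0.29},{"tx":0,"ty":0,"tz":0,"ax":0,"ay":0,"az":0,"jaw":-0.29}]'; python3 -c "
from h import *
o=telemetry.get_obs();print(o['ee_pos'],o['tcp_rot'])"
```

```text
time: 2.7
ee_pos: [0.4751, -0.3188, 0.0721]
tcp_rot: [-179.8, -0.1, 90.0]
wrist_force: [0.4, -0.2, 1.2]
opening: 0.0302
grasp_force: 0.0
[ 0.47505514 -0.31881369  0.07211466] [-1.79801083e+02 -1.33118296e-01  8.99731962e+01]
```

```bash
python3 -m handwheel '[{"tx":0,"ty":0.001,"tz":0.02,"ax":0,"ay":0,"az":0,"jaw":-0.29},{"tx":0,"ty":0,"tz":0.02,"ax":0,"ay":0,"az":0,"jaw":-0.29},{"tx":0,"ty":0,"tz":0.012,"ax":0,"ay":0,"az":0,"jaw":-0.29},{"tx":0,"ty":0,"tz":0,"ax":0,"ay":0,"az":0,"jaw":-0.29},{"tx":0,"ty":0,"tz":0,"ax":0,"ay":0,"az":0,"jaw":-1},{"tx":0,"ty":0,"tz":0,"ax":0,"ay":0,"az":0,"jaw":-1},{"tx":0,"ty":0,"tz":0,"ax":0,"ay":0,"az":0,"jaw":-1},{"tx":0,"ty":0,"tz":0,"ax":0,"ay":0,"az":0,"jaw":-1},{"tx":0,"ty":0,"tz":0,"ax":0,"ay":0,"az":0,"jaw":-1},{"tx":0,"ty":0,"tz":-0.002,"ax":0,"ay":0,"az":0,"jaw":-1}]' 60
```

```text
time: 3.95
ee_pos: [0.4773, -0.3196, 0.0245]
tcp_rot: [180.0, 0.0, 90.0]
wrist_force: [-0.1, -0.6, -2.3]
opening: 0.0068
grasp_force: 56.8
```

```bash
python3 -m handwheel '[{"tx":0,"ty":0,"tz":-0.05,"ax":0,"ay":0,"az":0,"jaw":-1},{"tx":0,"ty":0,"tz":-0.06,"ax":0,"ay":0,"az":0,"jaw":-1},{"tx":0.048,"ty":0.0136,"tz":-0.05,"ax":0,"ay":0,"az":0,"jaw":-1},{"tx":0.05,"ty":0.0136,"tz":0,"ax":0,"ay":0,"az":0,"jaw":-1},{"tx":0.05,"ty":0.0136,"tz":0,"ax":0,"ay":0,"az":0,"jaw":-1},{"tx":0.05,"ty":0.0136,"tz":0,"ax":0,"ay":0,"az":0,"jaw":-1},{"tx":0.05,"ty":0.0136,"tz":0,"ax":0,"ay":0,"az":0,"jaw":-1},{"tx":0.05,"ty":0.0136,"tz":0,"ax":0,"ay":0,"az":0,"jaw":-1},{"tx":0.046,"ty":0.0136,"tz":0,"ax":0,"ay":0,"az":0,"jaw":-1},{"tx":0,"ty":0,"tz":0,"ax":0,"ay":0,"az":0,"jaw":-1}]'
python3 - <<'E'
from h import *
t=cam("top"); s=cam("side")
a=t["color"][130:250,265:385,::-1];p=proj(s,[.619,.024,.2]).astype(int);print(p,proj(t,[.619,.024,.2]))
b=s["color"][p[1]-60:p[1]+60,p[0]-60:p[0]+60,::-1]
cv2.imwrite("pics/f1.png",np.hstack([cv2.resize(x,(400,400),interpolation=2) for x in(a,b)]))
print(telemetry.get_obs()["ee_pos"],telemetry.get_obs()["opening"])
E
```

```text
time: 5.2
ee_pos: [0.5713, 0.0218, 0.1779]
tcp_rot: [-179.9, -0.0, 90.2]
wrist_force: [-0.6, -0.7, -1.5]
opening: 0.0071
grasp_force: 57.3
[355 192] [325.16717014 178.98276248]
[0.57080716 0.01914344 0.17813011] 0.007259189218644387
```

View pics/f1.png

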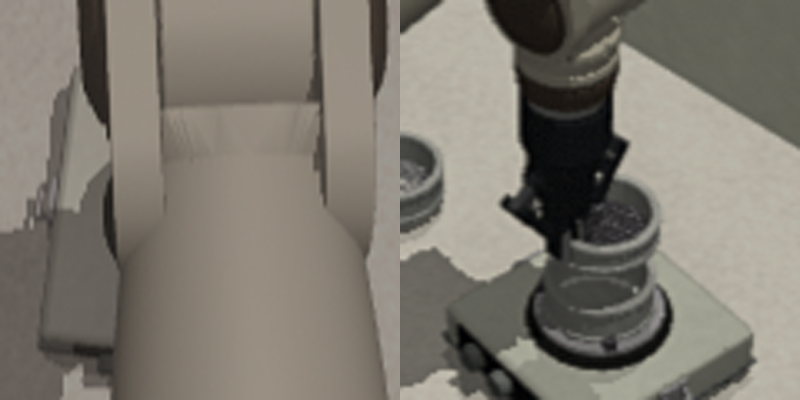

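The side view shows the fine sieve held level above the pan (ring near (357,197)); the arm blocks the top view. I'll measure the ring's centre from the side view.

Run:
```python
from h import *
s=cam("side"); o=telemetry.get_obs();print(o["ee_pos"],o["tcp_rot"])
z=o["ee_pos"][2]+.022
for sg,R in((1,.042),(-1,.05)): print(circ(s,357,197,z,R,sg),circ(s,357,197,z,R,sg,.006))
```

```text
[0.57078085 0.01846397 0.17831095] [-1.79961074e+02  1.71500473e-02  8.99767002e+01]
(array([0.6137, 0.0168, 0.0412]), 73) (array([0.6139, 0.0163, 0.0408]), 79)
(array([0.612 , 0.0154, 0.0487]), 39) (array([0.612 , 0.0156, 0.0484]), 45)
```

```bash
python3 -m handwheel '[{"tx":0.0065,"ty":0.004,"tz":0,"ax":0,"ay":0,"az":0,"jaw":-1},{"tx":0,"ty":0,"tz":0.01,"ax":0,"ay":0,"az":0,"jaw":-1},{"tx":0,"ty":0,"tz":0.012,"ax":0,"ay":0,"az":0,"jaw":-1},{"tx":0,"ty":0,"tz":0.01,"ax":0,"ay":0,"az":0,"jaw":-1},{"tx":0,"ty":0,"tz":0.006,"ax":0,"ay":0,"az":0,"jaw":-1},{"tx":0,"ty":0,"tz":0.004,"ax":0,"ay":0,"az":0,"jaw":-1},{"tx":0,"ty":0,"tz":0,"ax":0,"ay":0,"az":0,"jaw":-1},{"tx":0,"ty":0,"tz":0,"ax":0,"ay":0,"az":0,"jaw":-1},{"tx":0,"ty":0,"tz":0,"ax":0,"ay":0,"az":0,"jaw":-1},{"tx":0,"ty":0,"tz":0,"ax":0,"ay":0,"az":0,"jaw":-1}]'
python3 - <<'E'
from h import *
s=cam("side"); o=telemetry.get_obs();print(o["ee_pos"],o["wrist_force"],o["torque"])
z=o["ee_pos"][2]+.022
u,v=proj(s,[*(o["ee_pos"][:2]+[.044,-.001]),z])
for sg,R in((1,.042),(-1,.05)): print(circ(s,u,v,z,R,sg))
E
```

```text
time: 6.6
ee_pos: [0.5751, 0.0253, 0.1368]
tcp_rot: [180.0, 0.0, 90.0]
wrist_force: [0.7, -0.8, -0.9]
opening: 0.0072
grasp_force: 57.4
[0.57511432 0.02536307 0.1367143 ] [-0.3091183  -1.16327199 -1.67074791] [-0.15380904  0.1336726   0.00893854]
(array([0.618 , 0.0233, 0.0414]), 70)
(array([0.6162, 0.0214, 0.0486]), 44)
```

```bash
python3 -m handwheel '[{"tx":0.0005,"ty":0.0005,"tz":0.002,"ax":0,"ay":0,"az":0,"jaw":-1},{"tx":0,"ty":0,"tz":0.002,"ax":0,"ay":0,"az":0,"jaw":-1},{"tx":0,"ty":0,"tz":0.002,"ax":0,"ay":0,"az":0,"jaw":-1},{"tx":0,"ty":0,"tz":0.001,"ax":0,"ay":0,"az":0,"jaw":-1},{"tx":0,"ty":0,"tz":0,"ax":0,"ay":0,"az":0,"jaw":-1},{"tx":0,"ty":0,"tz":0,"ax":0,"ay":0,"az":0,"jaw":-1},{"tx":0,"ty":0,"tz":0,"ax":0,"ay":0,"az":0,"jaw":-0.5},{"tx":0,"ty":0,"tz":0,"ax":0,"ay":0,"az":0,"jaw":-0.5},{"tx":0,"ty":0,"tz":0,"ax":0,"ay":0,"az":0,"jaw":-0.5},{"tx":0,"ty":0,"tz":0,"ax":0,"ay":0,"az":0,"jaw":-0.5}]'
python3 - <<'E'
from h import *
s=cam("side"); o=telemetry.get_obs();print(o["ee_pos"],o["wrist_force"],o["torque"])
for z in(.15,.151,.152):
  u,v=proj(s,[.619,.024,z]);print(z,circ(s,u,v,z,.042,1))
E
```

```text
time: 7.9
ee_pos: [0.5756, 0.026, 0.1295]
tcp_rot: [180.0, -0.0, 90.0]
wrist_force: [0.2, -0.0, 0.3]
opening: 0.0214
grasp_force: 0.0
[0.57558321 0.02590302 0.12947377] [-0.07514315  0.60235133 -0.57788454] [ 0.04436953 -0.01879559  0.02594177]
0.15 (array([0.6188, 0.0251, 0.0423]), 74)
0.151 (array([0.6181, 0.0244, 0.0423]), 74)
0.152 (array([0.6173, 0.0236, 0.0422]), 74)
```

```bash
python3 -m handwheel '[{"tx":0,"ty":0,"tz":-0.025,"ax":0,"ay":0,"az":0,"jaw":-0.5},{"tx":0,"ty":0,"tz":-0.025,"ax":0,"ay":0,"az":0,"jaw":-0.5},{"tx":-0.0018,"ty":0.0214,"tz":0,"ax":0,"ay":0,"az":0,"jaw":-1},{"tx":0,"ty":0.022,"tz":0,"ax":0,"ay":0,"az":0,"jaw":-1},{"tx":0,"ty":0,"tz":0,"ax":0,"ay":0,"az":0,"jaw":-1},{"tx":0,"ty":0,"tz":0.025,"ax":0,"ay":0,"az":0,"jaw":-1},{"tx":0,"ty":0,"tz":0.02,"ax":0,"ay":0,"az":0,"jaw":-1},{"tx":0,"ty":0,"tz":0,"ax":0,"ay":0,"az":0,"jaw":-1},{"tx":0,"ty":0,"tz":0,"ax":0,"ay":0,"az":0,"jaw":-1},{"tx":0,"ty":0,"tz":0,"ax":0,"ay":0,"az":0,"jaw":-1}]'
python3 -m handwheel '[{"tx":0,"ty":0,"tz":0.002,"ax":0,"ay":0,"az":0,"jaw":-1},{"tx":0,"ty":0,"tz":0.002,"ax":0,"ay":0,"az":0,"jaw":-1},{"tx":0,"ty":0,"tz":0.002,"ax":0,"ay":0,"az":0,"jaw":-1},{"tx":0,"ty":0,"tz":0.001,"ax":0,"ay":0,"az":0,"jaw":-1},{"tx":0,"ty":0,"tz":0.001,"ax":0,"ay":0,"az":0,"jaw":-1},{"tx":0,"ty":0,"tz":0,"ax":0,"ay":0,"az":0,"jaw":-1},{"tx":0,"ty":0,"tz":0,"ax":0,"ay":0,"az":0,"jaw":-1},{"tx":0,"ty":0,"tz":0,"ax":0,"ay":0,"az":0,"jaw":-1},{"tx":0,"ty":0,"tz":0,"ax":0,"ay":0,"az":0,"jaw":-1},{"tx":0,"ty":0,"tz":0,"ax":0,"ay":0,"az":0,"jaw":-1}]'
```

```text
time: 9.2
ee_pos: [0.6193, 0.0241, 0.1358]
tcp_rot: [179.9, -0.0, 90.0]
wrist_force: [1.0, -0.4, -0.0]
opening: -0.0002
grasp_force: 0.0
time: 10.45
ee_pos: [0.6189, 0.0241, 0.1266]
tcp_rot: [180.0, 0.0, 90.0]
wrist_force: [0.4, -0.5, 0.2]
opening: -0.0002
grasp_force: 0.0
```

```bash
python3 -m handwheel '[{"tx":0,"ty":0,"tz":0.001,"ax":0,"ay":0,"az":0,"jaw":-1},{"tx":0,"ty":0,"tz":0.001,"ax":0,"ay":0,"az":0,"jaw":-1},{"tx":0,"ty":0,"tz":0.001,"ax":0,"ay":0,"az":0,"jaw":-1},{"tx":0,"ty":0,"tz":0.001,"ax":0,"ay":0,"az":0,"jaw":-1},{"tx":0,"ty":0,"tz":0,"ax":0,"ay":0,"az":0,"jaw":-1},{"tx":0,"ty":0,"tz":0,"ax":0,"ay":0,"az":0,"jaw":-1},{"tx":0,"ty":0,"tz":0,"ax":0,"ay":0,"az":0,"jaw":-1},{"tx":0,"ty":0,"tz":0,"ax":0,"ay":0,"az":0,"jaw":-1},{"tx":0,"ty":0,"tz":0,"ax":0,"ay":0,"az":0,"jaw":-1},{"tx":0,"ty":0,"tz":0,"ax":0,"ay":0,"az":0,"jaw":-1}]'
```

```text
time: 11.7
ee_pos: [0.6189, 0.024, 0.1225]
tcp_rot: [180.0, 0.0, 90.0]
wrist_force: [-0.6, -0.2, 0.3]
opening: 0.0003
grasp_force: 0.0
```

```bash
python3 -m handwheel '[{"tx":0,"ty":0,"tz":0.0005,"ax":0,"ay":0,"az":0,"jaw":-1},{"tx":0,"ty":0,"tz":0.0005,"ax":0,"ay":0,"az":0,"jaw":-1},{"tx":0,"ty":0,"tz":0.0005,"ax":0,"ay":0,"az":0,"jaw":-1},{"tx":0,"ty":0,"tz":0.0005,"ax":0,"ay":0,"az":0,"jaw":-1},{"tx":0,"ty":0,"tz":0.0005,"ax":0,"ay":0,"az":0,"jaw":-1},{"tx":0,"ty":0,"tz":0,"ax":0,"ay":0,"az":0,"jaw":-1},{"tx":0,"ty":0,"tz":0,"ax":0,"ay":0,"az":0,"jaw":-1},{"tx":0,"ty":0,"tz":0,"ax":0,"ay":0,"az":0,"jaw":-1},{"tx":0,"ty":0,"tz":0,"ax":0,"ay":0,"az":0,"jaw":-1},{"tx":0,"ty":0,"tz":0,"ax":0,"ay":0,"az":0,"jaw":-1}]'
python3 - <<'E'
from h import *
s=cam("side")
p=proj(s,[.619,.024,.14]).astype(int)
b=s["color"][p[1]-45:p[1]+45,p[0]-60:p[0]+60,::-1]
cv2.imwrite("pics/f2.png",cv2.resize(b,(800,600),interpolation=2))
E
```

```text
time: 12.95
ee_pos: [0.6192, 0.024, 0.1209]
tcp_rot: [179.9, -0.0, 90.0]
wrist_force: [-1.3, 0.8, 5.7]
opening: -0.0001
grasp_force: 3.3
```

View pics/f2.png

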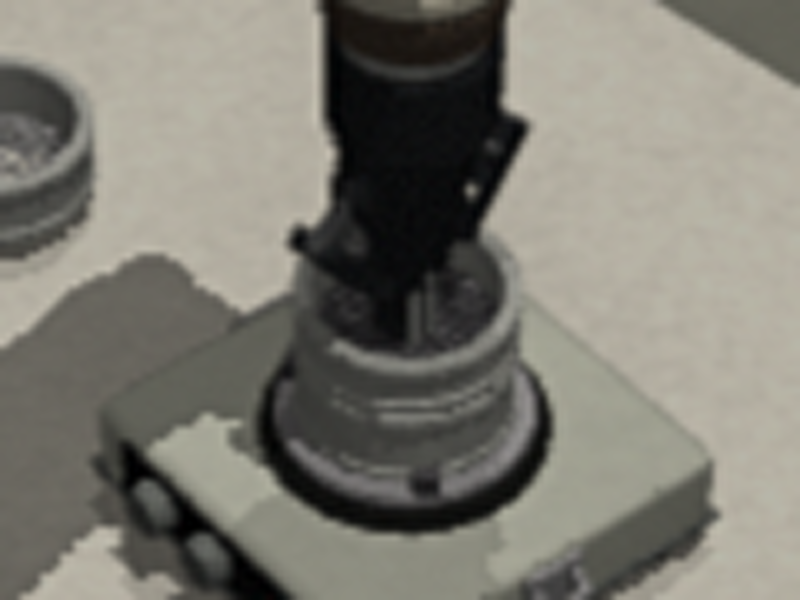

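The picture shows the fingers standing on the middle of the fine cloth (around (410,330)) and the sieve sitting evenly on the pan. A thin gap is still open at (420,410). First contact is felt, so I keep pressing in small steps.

```bash
python3 -m handwheel '[{"tx":0,"ty":0,"tz":0.0005,"ax":0,"ay":0,"az":0,"jaw":-1},{"tx":0,"ty":0,"tz":0,"ax":0,"ay":0,"az":0,"jaw":-1},{"tx":0,"ty":0,"tz":0.0005,"ax":0,"ay":0,"az":0,"jaw":-1},{"tx":0,"ty":0,"tz":0,"ax":0,"ay":0,"az":0,"jaw":-1},{"tx":0,"ty":0,"tz":0.0005,"ax":0,"ay":0,"az":0,"jaw":-1},{"tx":0,"ty":0,"tz":0,"ax":0,"ay":0,"az":0,"jaw":-1},{"tx":0,"ty":0,"tz":0,"ax":0,"ay":0,"az":0,"jaw":-1},{"tx":0,"ty":0,"tz":0,"ax":0,"ay":0,"az":0,"jaw":-1},{"tx":0,"ty":0,"tz":0,"ax":0,"ay":0,"az":0,"jaw":-1},{"tx":0,"ty":0,"tz":0,"ax":0,"ay":0,"az":0,"jaw":-1}]'
```

```text
time: 14.25
ee_pos: [0.6193, 0.024, 0.1194]
tcp_rot: [179.9, 0.0, 90.0]
wrist_force: [-1.2, -0.2, 6.8]
opening: 0.0004
grasp_force: 3.1
```

```bash
python3 -m handwheel '[{"tx":0,"ty":0,"tz":0.0005,"ax":0,"ay":0,"az":0,"jaw":-1},{"tx":0,"ty":0,"tz":0,"ax":0,"ay":0,"az":0,"jaw":-1},{"tx":0,"ty":0,"tz":0.0005,"ax":0,"ay":0,"az":0,"jaw":-1},{"tx":0,"ty":0,"tz":0,"ax":0,"ay":0,"az":0,"jaw":-1},{"tx":0,"ty":0,"tz":0.0005,"ax":0,"ay":0,"az":0,"jaw":-1},{"tx":0,"ty":0,"tz":0,"ax":0,"ay":0,"az":0,"jaw":-1},{"tx":0,"ty":0,"tz":0,"ax":0,"ay":0,"az":0,"jaw":-1},{"tx":0,"ty":0,"tz":0,"ax":0,"ay":0,"az":0,"jaw":-1},{"tx":0,"ty":0,"tz":0,"ax":0,"ay":0,"az":0,"jaw":-1},{"tx":0,"ty":0,"tz":0,"ax":0,"ay":0,"az":0,"jaw":-1}]'
```

```text
time: 15.5
ee_pos: [0.6192, 0.024, 0.1175]
tcp_rot: [180.0, 0.0, 90.0]
wrist_force: [-0.8, -0.6, 7.0]
opening: -0.0002
grasp_force: 3.0
```

```bash
python3 -m handwheel '[{"tx":0,"ty":0,"tz":0.0005,"ax":0,"ay":0,"az":0,"jaw":-1},{"tx":0,"ty":0,"tz":0,"ax":0,"ay":0,"az":0,"jaw":-1},{"tx":0,"ty":0,"tz":0.0005,"ax":0,"ay":0,"az":0,"jaw":-1},{"tx":0,"ty":0,"tz":0,"ax":0,"ay":0,"az":0,"jaw":-1},{"tx":0,"ty":0,"tz":0.0005,"ax":0,"ay":0,"az":0,"jaw":-1},{"tx":0,"ty":0,"tz":0,"ax":0,"ay":0,"az":0,"jaw":-1},{"tx":0,"ty":0,"tz":0,"ax":0,"ay":0,"az":0,"jaw":-1},{"tx":0,"ty":0,"tz":0,"ax":0,"ay":0,"az":0,"jaw":-1},{"tx":0,"ty":0,"tz":0,"ax":0,"ay":0,"az":0,"jaw":-1},{"tx":0,"ty":0,"tz":0,"ax":0,"ay":0,"az":0,"jaw":-1}]'
```

```text
time: 16.75
ee_pos: [0.6192, 0.024, 0.1171]
tcp_rot: [179.9, 0.0, 90.0]
wrist_force: [-3.5, -1.4, 12.5]
opening: -0.0001
grasp_force: 6.1
```

```bash
python3 -m handwheel '[{"tx":0,"ty":0,"tz":0.0005,"ax":0,"ay":0,"az":0,"jaw":-1},{"tx":0,"ty":0,"tz":0.0005,"ax":0,"ay":0,"az":0,"jaw":-1},{"tx":0,"ty":0,"tz":0.0005,"ax":0,"ay":0,"az":0,"jaw":-1},{"tx":0,"ty":0,"tz":0.0005,"ax":0,"ay":0,"az":0,"jaw":-1},{"tx":0,"ty":0,"tz":0,"ax":0,"ay":0,"az":0,"jaw":-1},{"tx":0,"ty":0,"tz":0,"ax":0,"ay":0,"az":0,"jaw":-1},{"tx":0,"ty":0,"tz":0,"ax":0,"ay":0,"az":0,"jaw":-1},{"tx":0,"ty":0,"tz":0,"ax":0,"ay":0,"az":0,"jaw":-1},{"tx":0,"ty":0,"tz":0,"ax":0,"ay":0,"az":0,"jaw":-1},{"tx":0,"ty":0,"tz":0,"ax":0,"ay":0,"az":0,"jaw":-1}]'
```

```text
time: 18.0
ee_pos: [0.6193, 0.024, 0.1165]
tcp_rot: [179.8, 0.0, 90.0]
wrist_force: [-6.1, -1.2, 20.6]
opening: -0.0001
grasp_force: 10.2
```

Home: about 4 mm of travel at around 7 N, then 13.5 N/mm (the platform springs), up to 20.6 N. Next is the coarse sieve.

```bash
python3 -m handwheel '[{"tx":0,"ty":0,"tz":-0.04,"ax":0,"ay":0,"az":0,"jaw":-1},{"tx":0,"ty":0,"tz":-0.045,"ax":0,"ay":0,"az":0,"jaw":-1},{"tx":0.0486,"ty":-0.0049,"tz":0,"ax":0,"ay":0,"az":0,"jaw":-0.29},{"tx":0.0486,"ty":-0.0049,"tz":0,"ax":0,"ay":0,"az":0,"jaw":-0.29},{"tx":0.0486,"ty":-0.0049,"tz":0,"ax":0,"ay":0,"az":0,"jaw":-0.29},{"tx":0.0486,"ty":-0.0049,"tz":0,"ax":0,"ay":0,"az":0,"jaw":-0.29},{"tx":0.0486,"ty":-0.0049,"tz":0,"ax":0,"ay":0,"az":0,"jaw":-0.29},{"tx":0.0486,"ty":-0.0049,"tz":0.03,"ax":0,"ay":0,"az":0,"jaw":-0.29},{"tx":0,"ty":0,"tz":0.05,"ax":0,"ay":0,"az":0,"jaw":-0.29},{"tx":0,"ty":0,"tz":0.02,"ax":0,"ay":0,"az":0,"jaw":-0.29}]'
python3 - <<'E'
from h import *
s=cam("side");o=telemetry.get_obs();print(o["ee_pos"])
for z in(.145,.147,.149):
  u,v=proj(s,[.619,.024,z]);print(z,circ(s,u,v,z,.042,1))
t=cam("top");u,v=proj(t,[.619,.024,.147]);print("top",circ(t,u,v,.147,.042,1))
E
```

```text
time: 19.25
ee_pos: [0.5879, 0.3158, 0.0941]
tcp_rot: [-179.7, 0.1, 90.1]
wrist_force: [-0.8, -0.2, 1.0]
opening: 0.0302
grasp_force: 0.0
[0.58757014 0.31523655 0.09240468]
0.145 (array([0.6208, 0.0258, 0.0417]), 120)
0.147 (array([0.6193, 0.0244, 0.0417]), 120)
0.149 (array([0.6178, 0.023 , 0.0416]), 120)
top (array([0.619 , 0.0241, 0.0419]), 120)
```

```bash
python3 -m handwheel '[{"tx":0,"ty":0.0025,"tz":0.025,"ax":0,"ay":0,"az":0,"jaw":-0.29},{"tx":0,"ty":0,"tz":0.02,"ax":0,"ay":0,"az":0,"jaw":-0.29},{"tx":0,"ty":0,"tz":0.017,"ax":0,"ay":0,"az":0,"jaw":-0.29},{"tx":0,"ty":0,"tz":0,"ax":0,"ay":0,"az":0,"jaw":-0.29},{"tx":0,"ty":0,"tz":0,"ax":0,"ay":0,"az":0,"jaw":-0.29},{"tx":0,"ty":0,"tz":0,"ax":0,"ay":0,"az":0,"jaw":-1},{"tx":0,"ty":0,"tz":0,"ax":0,"ay":0,"az":0,"jaw":-1},{"tx":0,"ty":0,"tz":0,"ax":0,"ay":0,"az":0,"jaw":-1},{"tx":0,"ty":0,"tz":0,"ax":0,"ay":0,"az":0,"jaw":-1},{"tx":0,"ty":0,"tz":0,"ax":0,"ay":0,"az":0,"jaw":-1}]' 60
```

```text
time: 20.6
ee_pos: [0.5923, 0.3159, 0.0377]
tcp_rot: [179.9, -0.0, 90.0]
wrist_force: [-3.0, -1.0, 5.4]
opening: 0.0068
grasp_force: 57.1
```

Grasped, but only 12 mm below the rim. I'll regrip deeper.

```bash
python3 -m handwheel '[{"tx":0,"ty":-0.001,"tz":0,"ax":0,"ay":0,"az":0,"jaw":-0.4},{"tx":0,"ty":0,"tz":0,"ax":0,"ay":0,"az":0,"jaw":-0.4},{"tx":0,"ty":0,"tz":0.008,"ax":0,"ay":0,"az":0,"jaw":-0.4},{"tx":0,"ty":0,"tz":0,"ax":0,"ay":0,"az":0,"jaw":-0.4},{"tx":0,"ty":0,"tz":0,"ax":0,"ay":0,"az":0,"jaw":-1},{"tx":0,"ty":0,"tz":0,"ax":0,"ay":0,"az":0,"jaw":-1},{"tx":0,"ty":0,"tz":0,"ax":0,"ay":0,"az":0,"jaw":-1},{"tx":0,"ty":0,"tz":0,"ax":0,"ay":0,"az":0,"jaw":-1},{"tx":0,"ty":0,"tz":0,"ax":0,"ay":0,"az":0,"jaw":-1},{"tx":0,"ty":0,"tz":0,"ax":0,"ay":0,"az":0,"jaw":-1}]' 60
```

```text
time: 21.85
ee_pos: [0.5911, 0.3156, 0.0285]
tcp_rot: [-180.0, 0.0, 90.0]
wrist_force: [-1.5, 0.0, -0.1]
opening: 0.0077
grasp_force: 56.9
```

```bash
python3 -m handwheel '[{"tx":0,"ty":0,"tz":-0.06,"ax":0,"ay":0,"az":0,"jaw":-1},{"tx":0,"ty":0,"tz":-0.06,"ax":0,"ay":0,"az":0,"jaw":-1},{"tx":-0.0484,"ty":-0.0028,"tz":-0.06,"ax":0,"ay":0,"az":0,"jaw":-1},{"tx":-0.0484,"ty":-0.0028,"tz":0,"ax":0,"ay":0,"az":0,"jaw":-1},{"tx":-0.0484,"ty":-0.0028,"tz":0,"ax":0,"ay":0,"az":0,"jaw":-1},{"tx":-0.0484,"ty":-0.0028,"tz":0,"ax":0,"ay":0,"az":0,"jaw":-1},{"tx":-0.0484,"ty":-0.0028,"tz":0,"ax":0,"ay":0,"az":0,"jaw":-1},{"tx":-0.0484,"ty":-0.0028,"tz":0,"ax":0,"ay":0,"az":0,"jaw":-1},{"tx":0,"ty":0,"tz":0,"ax":0,"ay":0,"az":0,"jaw":-1},{"tx":0,"ty":0,"tz":0,"ax":0,"ay":0,"az":0,"jaw":-1}]'
python3 - <<'E'
from h import *
for k in range(2): s=cam("side")
o=telemetry.get_obs();print(o["ee_pos"],o["tcp_rot"],o["opening"])
for dz in(.0205,.0215,.0225):
  z=o["ee_pos"][2]+dz;u,v=proj(s,[*(o["ee_pos"][:2]+[.044,-.001]),z]);r=circ(s,u,v,z,.042,1);print(r,r[0][:2]-o["ee_pos"][:2])
b=s["color"][120:270,260:460,::-1];cv2.imwrite("pics/c1.png",cv2.resize(b,(800,600),interpolation=2))
E
```

```text
time: 23.1
ee_pos: [0.5748, 0.0345, 0.197]
tcp_rot: [-180.0, -0.0, 89.9]
wrist_force: [-0.1, 0.5, -2.7]
opening: 0.0074
grasp_force: 58.6
[0.57482581 0.03533311 0.19695928] [-1.79988952e+02 -9.35909050e-03  9.00376223e+01] 0.007461950125331332
(array([0.6208, 0.0367, 0.042 ]), 63) [0.04597419 0.00136689]
(array([0.6201, 0.036 , 0.042 ]), 62) [0.04527419 0.00066689]
(array([0.6192, 0.0352, 0.042 ]), 63) [ 0.04437419 -0.00013311]
```

View pics/c1.png

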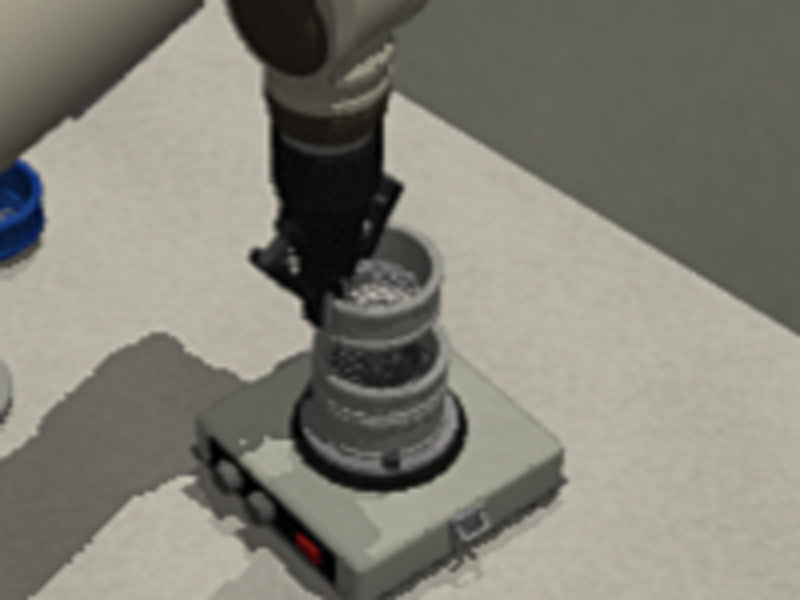

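The coarse sieve is held level at (385,270) over the fine one (385,355). Offset from TCP to ring centre is about (45, 0) mm. I'll correct sideways, then lower.

```bash
python3 -m handwheel '[{"tx":-0.0113,"ty":-0.0008,"tz":0,"ax":0,"ay":0,"az":0,"jaw":-1},{"tx":0,"ty":0,"tz":0,"ax":0,"ay":0,"az":0,"jaw":-1},{"tx":0,"ty":0,"tz":0.009,"ax":0,"ay":0,"az":0,"jaw":-1},{"tx":0,"ty":0,"tz":0.008,"ax":0,"ay":0,"az":0,"jaw":-1},{"tx":0,"ty":0,"tz":0.004,"ax":0,"ay":0,"az":0,"jaw":-1},{"tx":0,"ty":0,"tz":0.003,"ax":0,"ay":0,"az":0,"jaw":-1},{"tx":0,"ty":0,"tz":0.002,"ax":0,"ay":0,"az":0,"jaw":-1},{"tx":0,"ty":0,"tz":0,"ax":0,"ay":0,"az":0,"jaw":-1},{"tx":0,"ty":0,"tz":0,"ax":0,"ay":0,"az":0,"jaw":-1},{"tx":0,"ty":0,"tz":0,"ax":0,"ay":0,"az":0,"jaw":-1}]'
```

```text
time: 24.45
ee_pos: [0.5741, 0.0231, 0.1713]
tcp_rot: [180.0, 0.0, 90.0]
wrist_force: [0.3, 0.3, -1.7]
opening: 0.0074
grasp_force: 58.5
```

```bash
python3 -m handwheel '[{"tx":0.0008,"ty":0,"tz":0.0015,"ax":0,"ay":0,"az":0,"jaw":-1},{"tx":0,"ty":0,"tz":0.0015,"ax":0,"ay":0,"az":0,"jaw":-1},{"tx":0,"ty":0,"tz":0.0015,"ax":0,"ay":0,"az":0,"jaw":-1},{"tx":0,"ty":0,"tz":0,"ax":0,"ay":0,"az":0,"jaw":-1},{"tx":0,"ty":0,"tz":0,"ax":0,"ay":0,"az":0,"jaw":-1},{"tx":0,"ty":0,"tz":0,"ax":0,"ay":0,"az":0,"jaw":-0.5},{"tx":0,"ty":0,"tz":0,"ax":0,"ay":0,"az":0,"jaw":-0.5},{"tx":0,"ty":0,"tz":0,"ax":0,"ay":0,"az":0,"jaw":-0.5},{"tx":0,"ty":0,"tz":-0.02,"ax":0,"ay":0,"az":0,"jaw":-0.5},{"tx":0,"ty":0,"tz":-0.025,"ax":0,"ay":0,"az":0,"jaw":-0.5}]'
python3 - <<'E'
from h import *
s=cam("side");s=cam("side");o=telemetry.get_obs();print(o["ee_pos"])
for z in(.185,.187,.189,.191):
  u,v=proj(s,[.619,.024,z]);print(z,circ(s,u,v,z,.042,1))
E
```

```text
time: 25.7
ee_pos: [0.5737, 0.0239, 0.2118]
tcp_rot: [-179.9, 0.0, 90.0]
wrist_force: [-0.3, 0.2, 0.2]
opening: 0.0212
grasp_force: 0.0
[0.57481808 0.0239632  0.21447155]
0.185 (array([0.6219, 0.0263, 0.0414]), 78)
0.187 (array([0.6203, 0.0248, 0.0413]), 79)
0.189 (array([0.6188, 0.0234, 0.0412]), 79)
0.191 (array([0.6172, 0.022 , 0.0412]), 79)
```

```bash
python3 -m handwheel '[{"tx":0,"ty":0.022,"tz":0,"ax":0,"ay":0,"az":0,"jaw":-1},{"tx":0,"ty":0.0222,"tz":0,"ax":0,"ay":0,"az":0,"jaw":-1},{"tx":0,"ty":0,"tz":0,"ax":0,"ay":0,"az":0,"jaw":-1},{"tx":0,"ty":0,"tz":0.03,"ax":0,"ay":0,"az":0,"jaw":-1},{"tx":0,"ty":0,"tz":0.02,"ax":0,"ay":0,"az":0,"jaw":-1},{"tx":0,"ty":0,"tz":0.004,"ax":0,"ay":0,"az":0,"jaw":-1},{"tx":0,"ty":0,"tz":0.003,"ax":0,"ay":0,"az":0,"jaw":-1},{"tx":0,"ty":0,"tz":0,"ax":0,"ay":0,"az":0,"jaw":-1},{"tx":0,"ty":0,"tz":0,"ax":0,"ay":0,"az":0,"jaw":-1},{"tx":0,"ty":0,"tz":0,"ax":0,"ay":0,"az":0,"jaw":-1}]'
```

```text
time: 27.05
ee_pos: [0.6183, 0.0239, 0.1551]
tcp_rot: [180.0, -0.0, 90.0]
wrist_force: [-0.1, 0.2, 0.2]
opening: -0.0002
grasp_force: 0.0
```

```bash
python3 -m handwheel '[{"tx":0,"ty":0.0005,"tz":0.0015,"ax":0,"ay":0,"az":0,"jaw":-1},{"tx":0,"ty":0,"tz":0.001,"ax":0,"ay":0,"az":0,"jaw":-1},{"tx":0,"ty":0,"tz":0.001,"ax":0,"ay":0,"az":0,"jaw":-1},{"tx":0,"ty":0,"tz":0.0008,"ax":0,"ay":0,"az":0,"jaw":-1},{"tx":0,"ty":0,"tz":0.0008,"ax":0,"ay":0,"az":0,"jaw":-1},{"tx":0,"ty":0,"tz":0.0008,"ax":0,"ay":0,"az":0,"jaw":-1},{"tx":0,"ty":0,"tz":0.0006,"ax":0,"ay":0,"az":0,"jaw":-1},{"tx":0,"ty":0,"tz":0,"ax":0,"ay":0,"az":0,"jaw":-1},{"tx":0,"ty":0,"tz":0,"ax":0,"ay":0,"az":0,"jaw":-1},{"tx":0,"ty":0,"tz":0,"ax":0,"ay":0,"az":0,"jaw":-1}]'
```

```text
time: 28.3
ee_pos: [0.6189, 0.0239, 0.1489]
tcp_rot: [179.9, -0.0, 90.0]
wrist_force: [-1.2, -0.1, 6.9]
opening: -0.0
grasp_force: 3.0
```

```bash
python3 -m handwheel '[{"tx":0,"ty":0,"tz":0.0005,"ax":0,"ay":0,"az":0,"jaw":-1},{"tx":0,"ty":0,"tz":0.0005,"ax":0,"ay":0,"az":0,"jaw":-1},{"tx":0,"ty":0,"tz":0.0005,"ax":0,"ay":0,"az":0,"jaw":-1},{"tx":0,"ty":0,"tz":0.0005,"ax":0,"ay":0,"az":0,"jaw":-1},{"tx":0,"ty":0,"tz":0.0005,"ax":0,"ay":0,"az":0,"jaw":-1},{"tx":0,"ty":0,"tz":0.0005,"ax":0,"ay":0,"az":0,"jaw":-1},{"tx":0,"ty":0,"tz":0,"ax":0,"ay":0,"az":0,"jaw":-1},{"tx":0,"ty":0,"tz":0,"ax":0,"ay":0,"az":0,"jaw":-1},{"tx":0,"ty":0,"tz":0,"ax":0,"ay":0,"az":0,"jaw":-1},{"tx":0,"ty":0,"tz":0,"ax":0,"ay":0,"az":0,"jaw":-1}]'
```

```text
time: 29.55
ee_pos: [0.6189, 0.024, 0.1454]
tcp_rot: [180.0, -0.0, 90.0]
wrist_force: [1.0, 0.6, 5.6]
opening: -0.0
grasp_force: 2.6
```

```bash
python3 -m handwheel '[{"tx":0,"ty":0,"tz":0.0005,"ax":0,"ay":0,"az":0,"jaw":-1},{"tx":0,"ty":0,"tz":0,"ax":0,"ay":0,"az":0,"jaw":-1},{"tx":0,"ty":0,"tz":0.0005,"ax":0,"ay":0,"az":0,"jaw":-1},{"tx":0,"ty":0,"tz":0,"ax":0,"ay":0,"az":0,"jaw":-1},{"tx":0,"ty":0,"tz":0.0005,"ax":0,"ay":0,"az":0,"jaw":-1},{"tx":0,"ty":0,"tz":0,"ax":0,"ay":0,"az":0,"jaw":-1},{"tx":0,"ty":0,"tz":0.0005,"ax":0,"ay":0,"az":0,"jaw":-1},{"tx":0,"ty":0,"tz":0,"ax":0,"ay":0,"az":0,"jaw":-1},{"tx":0,"ty":0,"tz":0,"ax":0,"ay":0,"az":0,"jaw":-1},{"tx":0,"ty":0,"tz":0,"ax":0,"ay":0,"az":0,"jaw":-1}]'
```

```text
time: 30.8
ee_pos: [0.619, 0.0239, 0.1448]
tcp_rot: [179.9, -0.0, 90.0]
wrist_force: [-2.4, 0.6, 13.0]
opening: 0.0
grasp_force: 6.6
```

Stiff now, so it is home. I push on to about 21 N.

```bash
python3 -m handwheel '[{"tx":0,"ty":0,"tz":0.0005,"ax":0,"ay":0,"az":0,"jaw":-1},{"tx":0,"ty":0,"tz":0.0005,"ax":0,"ay":0,"az":0,"jaw":-1},{"tx":0,"ty":0,"tz":0.0005,"ax":0,"ay":0,"az":0,"jaw":-1},{"tx":0,"ty":0,"tz":0.0005,"ax":0,"ay":0,"az":0,"jaw":-1},{"tx":0,"ty":0,"tz":0,"ax":0,"ay":0,"az":0,"jaw":-1},{"tx":0,"ty":0,"tz":0,"ax":0,"ay":0,"az":0,"jaw":-1},{"tx":0,"ty":0,"tz":0,"ax":0,"ay":0,"az":0,"jaw":-1},{"tx":0,"ty":0,"tz":0,"ax":0,"ay":0,"az":0,"jaw":-1},{"tx":0,"ty":0,"tz":0,"ax":0,"ay":0,"az":0,"jaw":-1},{"tx":0,"ty":0,"tz":0,"ax":0,"ay":0,"az":0,"jaw":-1}]'
```

```text
time: 32.05
ee_pos: [0.619, 0.0239, 0.1442]
tcp_rot: [179.8, -0.0, 90.0]
wrist_force: [-4.7, 1.0, 21.2]
opening: -0.0001
grasp_force: 10.6
```

```bash
python3 -m handwheel '[{"tx":0,"ty":0,"tz":-0.035,"ax":0,"ay":0,"az":0,"jaw":-1},{"tx":0,"ty":0,"tz":-0.045,"ax":0,"ay":0,"az":0,"jaw":-1},{"tx":0.0494,"ty":-0.0291,"tz":0,"ax":0,"ay":0,"az":0,"jaw":0.18},{"tx":0.0494,"ty":-0.0291,"tz":0,"ax":0,"ay":0,"az":0,"jaw":0.18},{"tx":0.0494,"ty":-0.0291,"tz":0,"ax":0,"ay":0,"az":0,"jaw":0.18},{"tx":0.0494,"ty":-0.0291,"tz":0.02,"ax":0,"ay":0,"az":0,"jaw":0.18},{"tx":0.0494,"ty":-0.0291,"tz":0.02,"ax":0,"ay":0,"az":0,"jaw":0.18},{"tx":0.0494,"ty":-0.0291,"tz":0.02,"ax":0,"ay":0,"az":0,"jaw":0.18},{"tx":0,"ty":0,"tz":0.05,"ax":0,"ay":0,"az":0,"jaw":0.18},{"tx":0,"ty":0,"tz":0.02,"ax":0,"ay":0,"az":0,"jaw":0.18}]'
python3 - <<'E'
from h import *
s=cam("side");t=cam("top");s=cam("side");o=telemetry.get_obs();print(o["ee_pos"])
for z in(.181,.183,.185):
  u,v=proj(s,[.619,.024,z]);print(z,circ(s,u,v,z,.042,1))
for z in (.181,.183): u,v=proj(t,[.619,.024,z]);print("top",circ(t,u,v,z,.042,1))
E
```

```text
time: 33.3
ee_pos: [0.4421, 0.3202, 0.0875]
tcp_rot: [-179.8, 0.2, 90.1]
wrist_force: [0.1, -0.1, -0.0]
opening: 0.0507
grasp_force: 0.0
[0.44330138 0.31991295 0.08991482]
0.181 (array([0.6207, 0.0259, 0.0418]), 119)
0.183 (array([0.6191, 0.0245, 0.0417]), 119)
0.185 (array([0.6176, 0.0231, 0.0416]), 118)
top (array([0.6194, 0.0242, 0.0421]), 120)
top (array([0.6189, 0.0243, 0.0421]), 119)
```

The coarse sieve is home: both views agree at rim z ≈ 0.183. Descending on the lid's knob.

```bash
python3 -m handwheel '[{"tx":0,"ty":0.001,"tz":0.025,"ax":0,"ay":0,"az":0,"jaw":0.18},{"tx":0,"ty":0,"tz":0.025,"ax":0,"ay":0,"az":0,"jaw":0.18},{"tx":0,"ty":0,"tz":0.016,"ax":0,"ay":0,"az":0,"jaw":0.18},{"tx":0,"ty":0,"tz":0,"ax":0,"ay":0,"az":0,"jaw":0.18},{"tx":0,"ty":0,"tz":0,"ax":0,"ay":0,"az":0,"jaw":-1},{"tx":0,"ty":0,"tz":0,"ax":0,"ay":0,"az":0,"jaw":-1},{"tx":0,"ty":0,"tz":0,"ax":0,"ay":0,"az":0,"jaw":-1},{"tx":0,"ty":0,"tz":0,"ax":0,"ay":0,"az":0,"jaw":-1},{"tx":0,"ty":0,"tz":0,"ax":0,"ay":0,"az":0,"jaw":-1},{"tx":0,"ty":0,"tz":0,"ax":0,"ay":0,"az":0,"jaw":-1}]' 60
```

```text
time: 34.7
ee_pos: [0.4459, 0.3208, 0.0267]
tcp_rot: [179.9, -0.1, 90.0]
wrist_force: [-0.5, -1.5, 6.6]
opening: 0.0235
grasp_force: 59.0
```

```bash
python3 -m handwheel '[{"tx":0,"ty":0,"tz":-0.04,"ax":0,"ay":0,"az":0,"jaw":-1},{"tx":0,"ty":0,"tz":-0.06,"ax":0,"ay":0,"az":0,"jaw":-1},{"tx":0,"ty":0,"tz":-0.06,"ax":0,"ay":0,"az":0,"jaw":-1},{"tx":-0.0494,"ty":0.0289,"tz":-0.025,"ax":0,"ay":0,"az":0,"jaw":-1},{"tx":-0.0494,"ty":0.0289,"tz":-0.025,"ax":0,"ay":0,"az":0,"jaw":-1},{"tx":-0.0494,"ty":0.0289,"tz":0,"ax":0,"ay":0,"az":0,"jaw":-1},{"tx":-0.0494,"ty":0.0289,"tz":0,"ax":0,"ay":0,"az":0,"jaw":-1},{"tx":-0.0494,"ty":0.0289,"tz":0,"ax":0,"ay":0,"az":0,"jaw":-1},{"tx":-0.0494,"ty":0.0289,"tz":0,"ax":0,"ay":0,"az":0,"jaw":-1},{"tx":0,"ty":0,"tz":0,"ax":0,"ay":0,"az":0,"jaw":-1}]'
python3 - <<'E'
from h import *
for k in range(3): s=cam("side")
o=telemetry.get_obs();print(o["ee_pos"],o["tcp_rot"],o["opening"])
for dz in(-.0087,-.0067,-.0047):
  z=o["ee_pos"][2]+dz;u,v=proj(s,[*o["ee_pos"][:2],z])
  for sg in(1,-1):
    r=circ(s,u,v,z,.05,sg);print(dz,sg,r,r[0][:2]-o["ee_pos"][:2])
p=proj(s,[.619,.024,.2]).astype(int);b=s["color"][p[1]-75:p[1]+75,p[0]-100:p[0]+100,::-1];cv2.imwrite("pics/l1.png",cv2.resize(b,(800,600),interpolation=2))
E
```

```text
time: 35.95
ee_pos: [0.6196, 0.0204, 0.2342]
tcp_rot: [-179.9, 0.0, 89.7]
wrist_force: [-0.6, 0.3, -2.2]
opening: 0.0235
grasp_force: 59.8
[0.61823248 0.02427012 0.23517916] [-1.79980090e+02 -1.57753159e-02  8.99766042e+01] 0.0235292680528795
-0.0087 1 (array([0.6163, 0.0225, 0.0511]), 65) [-0.00193248 -0.00177012]
-0.0087 -1 (array([0.6162, 0.0222, 0.0478]), 25) [-0.00203248 -0.00207012]
-0.0067 1 (array([0.6147, 0.0211, 0.051 ]), 66) [-0.00353248 -0.00317012]
-0.0067 -1 (array([0.6136, 0.0194, 0.0461]), 29) [-0.00463248 -0.00487012]
-0.0047 1 (array([0.6132, 0.0196, 0.0509]), 66) [-0.00503248 -0.00467012]
-0.0047 -1 (array([0.6133, 0.0187, 0.0485]), 10) [-0.00493248 -0.00557012]
```

View pics/l1.png

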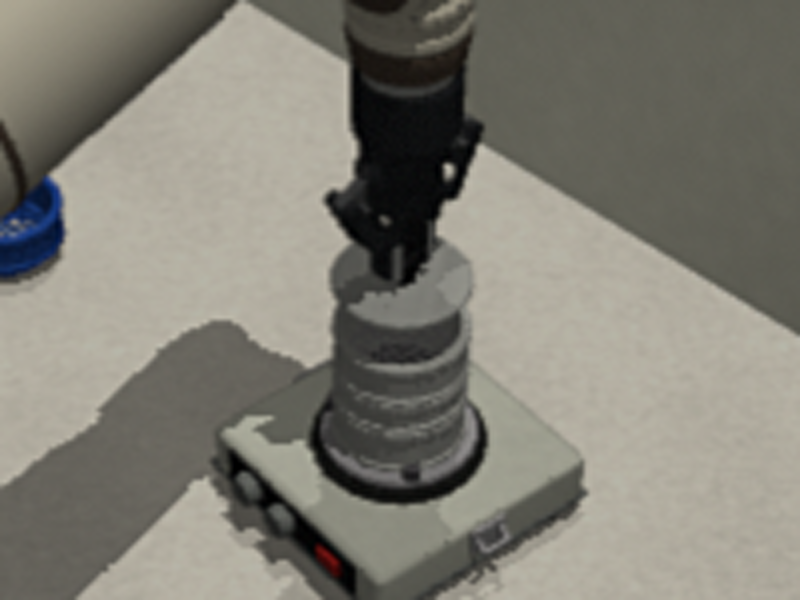

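The lid is held level by the knob at (401,285), concentric with the stack below. Lowering it.

```bash
python3 -m handwheel '[{"tx":0.0006,"ty":0.0008,"tz":0.005,"ax":0,"ay":0,"az":0,"jaw":-1},{"tx":0,"ty":0,"tz":0.009,"ax":0,"ay":0,"az":0,"jaw":-1},{"tx":0,"ty":0,"tz":0.006,"ax":0,"ay":0,"az":0,"jaw":-1},{"tx":0,"ty":0,"tz":0.003,"ax":0,"ay":0,"az":0,"jaw":-1},{"tx":0,"ty":0,"tz":0.002,"ax":0,"ay":0,"az":0,"jaw":-1},{"tx":0,"ty":0,"tz":0.001,"ax":0,"ay":0,"az":0,"jaw":-1},{"tx":0,"ty":0,"tz":0.001,"ax":0,"ay":0,"az":0,"jaw":-1},{"tx":0,"ty":0,"tz":0,"ax":0,"ay":0,"az":0,"jaw":-1},{"tx":0,"ty":0,"tz":0,"ax":0,"ay":0,"az":0,"jaw":-1},{"tx":0,"ty":0,"tz":0,"ax":0,"ay":0,"az":0,"jaw":-1}]'
```

```text
time: 37.35
ee_pos: [0.6193, 0.0245, 0.2082]
tcp_rot: [180.0, -0.0, 90.0]
wrist_force: [-0.1, -0.7, -2.8]
opening: 0.0236
grasp_force: 59.8
```

```bash
python3 -m handwheel '[{"tx":0,"ty":0,"tz":0.001,"ax":0,"ay":0,"az":0,"jaw":-1},{"tx":0,"ty":0,"tz":0.001,"ax":0,"ay":0,"az":0,"jaw":-1},{"tx":0,"ty":0,"tz":0.001,"ax":0,"ay":0,"az":0,"jaw":-1},{"tx":0,"ty":0,"tz":0.001,"ax":0,"ay":0,"az":0,"jaw":-1},{"tx":0,"ty":0,"tz":0.001,"ax":0,"ay":0,"az":0,"jaw":-1},{"tx":0,"ty":0,"tz":0,"ax":0,"ay":0,"az":0,"jaw":-1},{"tx":0,"ty":0,"tz":0,"ax":0,"ay":0,"az":0,"jaw":-1},{"tx":0,"ty":0,"tz":0,"ax":0,"ay":0,"az":0,"jaw":-1},{"tx":0,"ty":0,"tz":0,"ax":0,"ay":0,"az":0,"jaw":-1},{"tx":0,"ty":0,"tz":0,"ax":0,"ay":0,"az":0,"jaw":-1}]'
```

```text
time: 38.6
ee_pos: [0.6193, 0.0245, 0.2031]
tcp_rot: [180.0, -0.0, 90.0]
wrist_force: [1.0, -0.3, -2.5]
opening: 0.0235
grasp_force: 59.8
```

```bash
python3 -m handwheel '[{"tx":0,"ty":0,"tz":0.001,"ax":0,"ay":0,"az":0,"jaw":-1},{"tx":0,"ty":0,"tz":0.001,"ax":0,"ay":0,"az":0,"jaw":-1},{"tx":0,"ty":0,"tz":0.001,"ax":0,"ay":0,"az":0,"jaw":-1},{"tx":0,"ty":0,"tz":0,"ax":0,"ay":0,"az":0,"jaw":-1},{"tx":0,"ty":0,"tz":0,"ax":0,"ay":0,"az":0,"jaw":-1},{"tx":0,"ty":0,"tz":0,"ax":0,"ay":0,"az":0,"jaw":0},{"tx":0,"ty":0,"tz":0,"ax":0,"ay":0,"az":0,"jaw":0},{"tx":0,"ty":0,"tz":0,"ax":0,"ay":0,"az":0,"jaw":0},{"tx":0,"ty":0,"tz":-0.02,"ax":0,"ay":0,"az":0,"jaw":0},{"tx":0,"ty":0,"tz":-0.025,"ax":0,"ay":0,"az":0,"jaw":0}]'
python3 - <<'E'
from h import *
for k in range(2): s=cam("side")
o=telemetry.get_obs();print(o["ee_pos"],o["wrist_force"])
for z in(.190,.192,.194,.196):
  u,v=proj(s,[.619,.024,z])
  for sg in(1,-1): print(z,sg,circ(s,u,v,z,.05,sg))
p=proj(s,[.619,.024,.18]).astype(int);b=s["color"][p[1]-60:p[1]+60,p[0]-80:p[0]+80,::-1];cv2.imwrite("pics/l2.png",cv2.resize(b,(800,600),interpolation=2))
E
```

```text
time: 39.85
ee_pos: [0.6189, 0.0246, 0.2451]
tcp_rot: [-179.9, -0.0, 90.0]
wrist_force: [0.4, 0.0, 0.4]
opening: 0.0425
grasp_force: 0.0
[0.61989795 0.02464833 0.24793733] [ 0.35685266 -0.80926508  0.72355583]
0.19 1 (array([0.6203, 0.0256, 0.0504]), 70)
0.19 -1 (array([0.6197, 0.0242, 0.0475]), 51)
0.192 1 (array([0.619 , 0.0242, 0.0501]), 68)
0.192 -1 (array([0.618 , 0.0226, 0.0473]), 48)
0.194 1 (array([0.6172, 0.0227, 0.0503]), 70)
0.194 -1 (array([0.6168, 0.0214, 0.0475]), 52)
0.196 1 (array([0.6157, 0.0214, 0.0501]), 69)
0.196 -1 (array([0.6153, 0.0199, 0.0474]), 52)
```

View pics/l2.png

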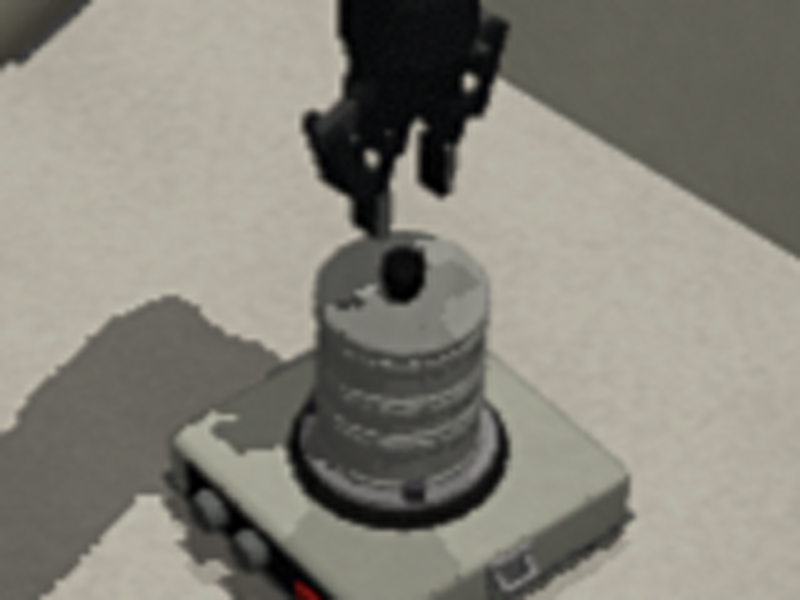

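The lid is set on level and central (disc centre (402,293), knob (403,272)) and still stands proud. I'll press on the knob with shut fingers.

```bash
python3 -m handwheel '[{"tx":0,"ty":0,"tz":0,"ax":0,"ay":0,"az":0,"jaw":-1},{"tx":0,"ty":0,"tz":0,"ax":0,"ay":0,"az":0,"jaw":-1},{"tx":0,"ty":0,"tz":0,"ax":0,"ay":0,"az":0,"jaw":-1},{"tx":0,"ty":0,"tz":0.012,"ax":0,"ay":0,"az":0,"jaw":-1},{"tx":0,"ty":0,"tz":0.01,"ax":0,"ay":0,"az":0,"jaw":-1},{"tx":0,"ty":0,"tz":0.004,"ax":0,"ay":0,"az":0,"jaw":-1},{"tx":0,"ty":0,"tz":0.002,"ax":0,"ay":0,"az":0,"jaw":-1},{"tx":0,"ty":0,"tz":0,"ax":0,"ay":0,"az":0,"jaw":-1},{"tx":0,"ty":0,"tz":0,"ax":0,"ay":0,"az":0,"jaw":-1},{"tx":0,"ty":0,"tz":0,"ax":0,"ay":0,"az":0,"jaw":-1}]'
python3 -m handwheel '[{"tx":0,"ty":0,"tz":0.001,"ax":0,"ay":0,"az":0,"jaw":-1},{"tx":0,"ty":0,"tz":0.001,"ax":0,"ay":0,"az":0,"jaw":-1},{"tx":0,"ty":0,"tz":0.0008,"ax":0,"ay":0,"az":0,"jaw":-1},{"tx":0,"ty":0,"tz":0.0008,"ax":0,"ay":0,"az":0,"jaw":-1},{"tx":0,"ty":0,"tz":0.0008,"ax":0,"ay":0,"az":0,"jaw":-1},{"tx":0,"ty":0,"tz":0.0006,"ax":0,"ay":0,"az":0,"jaw":-1},{"tx":0,"ty":0,"tz":0,"ax":0,"ay":0,"az":0,"jaw":-1},{"tx":0,"ty":0,"tz":0,"ax":0,"ay":0,"az":0,"jaw":-1},{"tx":0,"ty":0,"tz":0,"ax":0,"ay":0,"az":0,"jaw":-1},{"tx":0,"ty":0,"tz":0,"ax":0,"ay":0,"az":0,"jaw":-1}]'
```

```text
time: 41.2
ee_pos: [0.6194, 0.0245, 0.2174]
tcp_rot: [180.0, -0.0, 90.0]
wrist_force: [-0.4, -0.4, -0.8]
opening: 0.0003
grasp_force: 0.0
time: 42.45
ee_pos: [0.6193, 0.0247, 0.2128]
tcp_rot: [179.9, -0.0, 90.0]
wrist_force: [-1.2, 0.7, 6.0]
opening: -0.0001
grasp_force: 2.9
```

```bash
python3 -m handwheel '[{"tx":0,"ty":0,"tz":0.0005,"ax":0,"ay":0,"az":0,"jaw":-1},{"tx":0,"ty":0,"tz":0.0005,"ax":0,"ay":0,"az":0,"jaw":-1},{"tx":0,"ty":0,"tz":0.0005,"ax":0,"ay":0,"az":0,"jaw":-1},{"tx":0,"ty":0,"tz":0.0005,"ax":0,"ay":0,"az":0,"jaw":-1},{"tx":0,"ty":0,"tz":0.0005,"ax":0,"ay":0,"az":0,"jaw":-1},{"tx":0,"ty":0,"tz":0,"ax":0,"ay":0,"az":0,"jaw":-1},{"tx":0,"ty":0,"tz":0,"ax":0,"ay":0,"az":0,"jaw":-1},{"tx":0,"ty":0,"tz":0,"ax":0,"ay":0,"az":0,"jaw":-1},{"tx":0,"ty":0,"tz":0,"ax":0,"ay":0,"az":0,"jaw":-1},{"tx":0,"ty":0,"tz":0,"ax":0,"ay":0,"az":0,"jaw":-1}]'
```

```text
time: 43.7
ee_pos: [0.6193, 0.0245, 0.2096]
tcp_rot: [-180.0, 0.0, 90.0]
wrist_force: [1.6, 0.2, 1.5]
opening: 0.0001
grasp_force: 0.9
```

```bash
python3 -m handwheel '[{"tx":0,"ty":0,"tz":0.0005,"ax":0,"ay":0,"az":0,"jaw":-1},{"tx":0,"ty":0,"tz":0,"ax":0,"ay":0,"az":0,"jaw":-1},{"tx":0,"ty":0,"tz":0.0005,"ax":0,"ay":0,"az":0,"jaw":-1},{"tx":0,"ty":0,"tz":0,"ax":0,"ay":0,"az":0,"jaw":-1},{"tx":0,"ty":0,"tz":0.0005,"ax":0,"ay":0,"az":0,"jaw":-1},{"tx":0,"ty":0,"tz":0.0005,"ax":0,"ay":0,"az":0,"jaw":-1},{"tx":0,"ty":0,"tz":0,"ax":0,"ay":0,"az":0,"jaw":-1},{"tx":0,"ty":0,"tz":0,"ax":0,"ay":0,"az":0,"jaw":-1},{"tx":0,"ty":0,"tz":0,"ax":0,"ay":0,"az":0,"jaw":-1},{"tx":0,"ty":0,"tz":0,"ax":0,"ay":0,"az":0,"jaw":-1}]'
```

```text
time: 44.95
ee_pos: [0.6193, 0.0245, 0.2089]
tcp_rot: [179.9, 0.0, 90.0]
wrist_force: [-2.3, -0.4, 10.3]
opening: -0.0001
grasp_force: 4.9
```

```bash
python3 -m handwheel '[{"tx":0,"ty":0,"tz":0.0005,"ax":0,"ay":0,"az":0,"jaw":-1},{"tx":0,"ty":0,"tz":0.0005,"ax":0,"ay":0,"az":0,"jaw":-1},{"tx":0,"ty":0,"tz":0.0005,"ax":0,"ay":0,"az":0,"jaw":-1},{"tx":0,"ty":0,"tz":0.0005,"ax":0,"ay":0,"az":0,"jaw":-1},{"tx":0,"ty":0,"tz":0.0005,"ax":0,"ay":0,"az":0,"jaw":-1},{"tx":0,"ty":0,"tz":0.0005,"ax":0,"ay":0,"az":0,"jaw":-1},{"tx":0,"ty":0,"tz":0,"ax":0,"ay":0,"az":0,"jaw":-1},{"tx":0,"ty":0,"tz":0,"ax":0,"ay":0,"az":0,"jaw":-1},{"tx":0,"ty":0,"tz":0,"ax":0,"ay":0,"az":0,"jaw":-1},{"tx":0,"ty":0,"tz":0,"ax":0,"ay":0,"az":0,"jaw":-1}]'
```

```text
time: 46.2
ee_pos: [0.6194, 0.0245, 0.208]
tcp_rot: [179.8, -0.0, 90.0]
wrist_force: [-4.5, -1.0, 20.8]
opening: 0.0003
grasp_force: 10.6
```

20.8 N with the stiff slope, so the lid is home. Retract and check.

```bash
python3 -m handwheel '[{"tx":0,"ty":0,"tz":-0.02,"ax":0,"ay":0,"az":0,"jaw":-1},{"tx":0,"ty":0,"tz":-0.04,"ax":0,"ay":0,"az":0,"jaw":-1},{"tx":0.04,"ty":-0.03,"tz":-0.03,"ax":0,"ay":0,"az":0,"jaw":-1},{"tx":0.05,"ty":-0.03,"tz":0,"ax":0,"ay":0,"az":0,"jaw":-1},{"tx":0.05,"ty":-0.03,"tz":0,"ax":0,"ay":0,"az":0,"jaw":-1},{"tx":0.05,"ty":-0.03,"tz":0,"ax":0,"ay":0,"az":0,"jaw":-1},{"tx":0.05,"ty":-0.02,"tz":0,"ax":0,"ay":0,"az":0,"jaw":-1},{"tx":0,"ty":0,"tz":0,"ax":0,"ay":0,"az":0,"jaw":-1},{"tx":0,"ty":0,"tz":0,"ax":0,"ay":0,"az":0,"jaw":-1},{"tx":0,"ty":0,"tz":0,"ax":0,"ay":0,"az":0,"jaw":-1}]'
python3 - <<'E'
from h import *
s=cam("side");t=cam("top")
for n,c in(("s",s),("t",t)):
 for z in(.187,.189,.191):
  u,v=proj(c,[.619,.024,z]);print(n,z,circ(c,u,v,z,.05,1),circ(c,u,v,z,.05,-1))
p=proj(s,[.619,.024,.16]).astype(int);b=s["color"][p[1]-60:p[1]+60,p[0]-80:p[0]+80,::-1];cv2.imwrite("pics/e.png",cv2.resize(b,(800,600),interpolation=2))
E
```

```text
time: 47.45
ee_pos: [0.4798, 0.2636, 0.2945]
tcp_rot: [-180.0, 0.0, 89.9]
wrist_force: [0.8, 0.6, -0.2]
opening: -0.0002
grasp_force: 0.0
s 0.187 (array([0.6185, 0.0238, 0.0509]), 64) (array([0.616 , 0.0217, 0.047 ]), 30)
s 0.189 (array([0.617 , 0.0225, 0.0508]), 63) (array([0.6147, 0.0202, 0.0471]), 27)
s 0.191 (array([0.6156, 0.0211, 0.0507]), 63) (array([0.6131, 0.019 , 0.0471]), 27)
t 0.187 (array([0.618 , 0.0245, 0.0518]), 55) (array([0.6181, 0.0238, 0.0478]), 80)
t 0.189 (array([0.6175, 0.0246, 0.0517]), 55) (array([0.6176, 0.0238, 0.0477]), 80)
t 0.191 (array([0.617 , 0.0246, 0.0516]), 54) (array([0.6171, 0.0237, 0.0478]), 77)
```

View pics/e.png

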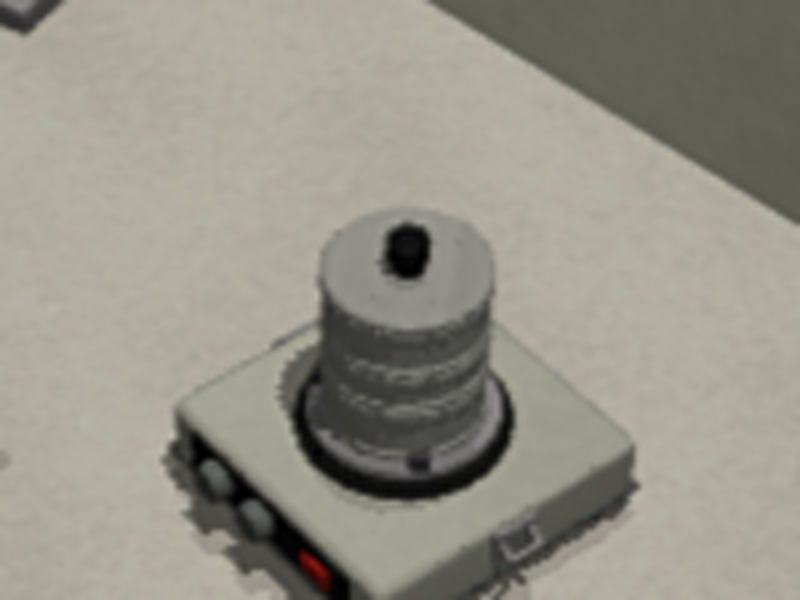

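The closed, level, concentric stack stands on the shaker, with the lid disc at (407,268) and the knob at (408,250). Disc height and centre match the home position, so I'm handing in.

```bash
python3 -c "
from workcell import workorder
print(workorder.job_done())"
```

```text
the job is handed in; nothing more can be done
None
```

The sieve stack is built and handed in at about 48 s of the 72 s limit: fine sieve, coarse sieve and lid were each pressed home at about 21 N on the shaker's pan, and I never went near the jar, dish or brush; the hand-in returned no verdict.

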